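# Close the lipped pencil tray with its cover

### The arm

A 7-joint arm with a two-finger parallel gripper is mounted at the origin on a cart in front of the work surface, level with it; the furniture and walls round the work are solid. World frame = base frame: x ahead of the robot, y to its left, z up, the work surface at z = 0. Lengths are in m, angles in rad, forces in N, time in s.
With the tool pointing down it reaches from about 0.4 to 0.875 m from the base axis. Payload 4.4 kg.
Tool frame: the origin (TCP) lies midway between the tips of the shut fingers; the grasp point (between the pads) lies 19 mm behind it (r.tcp_to_grasp is the distance from the TCP to the grasp point, in m); z points along the fingers, y is the line along which they close (so a half turn about z gives the same grasp; the last joint's range is limited). The gripper opens to 85 mm and grips with 20 to 120 N. Pads are 22 mm wide; open, the fingers measure 114 mm over their backs; the gripper's body (76 mm by 85 mm) begins 54 mm behind the grasp point. The pads swing forward as they close: fully open they stand 13 mm farther back than shut.
Start: joints at [-1.196, 0.628, 0.038, 1.517, -0.027, 0.996, -0.02], TCP at [0.277, 0.588, 0.231] pointing down, gripper open.
Joint ranges: [-3.06, 3.06], [-0.37, 2.12], [-1.25, 1.32], [0.18, 2.47], [-1.1, 4.24], [0.23, 1.98], [-2.94, 2.94]. Speed limits (rad/s): [2.57, 2.57, 3.14, 3.14, 3.14, 3.14, 3.14].

### API

Orientations are given as [roll, pitch, yaw] about the fixed x, y, z axes, in that order (R = Rz(yaw) Ry(pitch) Rx(roll)).
In Python, from station import telemetry, cams, order, r gives the robot as it stands.
- The arm moves only by the tool step_arm, never from a script. Its argument "targets" is a list of rows, each a list of 7 numbers: the shift along the tool's x, y, z in cm, then the turn, a rotation vector about the tool's x, y, z in rad, then the finger opening in cm, from 0 to 8.54. A call has 1 to 5 rows; each row is the pose to reach, as a shift and turn from the pose commanded when the call began, along the tool's axes at that moment; what a row does not reach only later rows make up. A row lasts 1/12 s, in which the tool goes at most 41.7 mm and 7.16 degrees, less where a joint would pass 70% of its speed; a pose out of reach is approached as far as the arm can. A call with a gripper value outside its range is refused whole. The fingers move at their own pace and stop on an object; "squeeze" is the grip in N (left out, the last holds). Time passes only in rows, so rows that repeat a pose let the fingers close. It gives the time, the measured TCP pose, the force, the opening and the grip force at its end, in the units of the state.
- telemetry.observe(): the state, without advancing time (a new reading comes with each control period).
- cams.snapshot(name): name is "side" or "top" or "wrist"; returns the picture (400x640x3 uint8, red, green, blue); there is no depth.
- cams.calibration(name): a dict with "vertical_fov" (degrees; the focal length in pixels is half the picture's height over the tangent of half this angle, whatever the lens; pixels are square), "cx", "cy" (the principal point, pixels), "R" (3x3) and "t" (3): a world point X has camera coordinates R X + t; the wrist camera has in their place "T_tool_cam" (4x4, takes a point from camera to tool coordinates, whose origin is the TCP and whose axes are the flange's). Camera axes: x right, y down, z forward; pixel columns grow to the right and rows downward; lengths in m; the calibration is good to about 2 mm. A picture is of the moment at which its call begins: read the wrist's pose just before it. calibration takes no time and is no camera call.
- order.finish_job(): hands the job in; it is judged then, once.
The state is a dict: "time": time; "joints": joint angles; "qd": joint speeds; "joint_efforts": joint torques, N m; "tcp_pos": TCP position; "eef_rot": TCP orientation; "ft_force": force on the tool from outside, world axes, zero at the start; "wrist_torque": the same for the moment, N m; "gripper_width": finger opening in m; "grasp_force": force on a finger pad.
Only numpy, scipy, OpenCV 4.12 (cv2) and the standard library are available. Lean on these libraries where they do the work, as an engineer would, in place of code of your own. Each camera call takes 0.05 s, during which the arm holds its last target. There are 200 camera calls.

### The job

Close the open wooden tray of drawing pencils with the cover that fits it, the larger of the two plywood covers. Slip one end of the cover, tilted, under the tray's overhanging steel lip, then level it so that it lies flat on the ledge inside the walls, and let go. Leave the smaller cover where it lies.

Things in the scene. Friction and masses are not known exactly. Their poses are not given: they have to be found in the camera images.
- tray: Wooden tray fixed to the table, 194 x 140 mm outside (x, y), pencils and an eraser lying low inside. Origin: centre of its underside, on the table; z up. Its -x end, turned away from the robot, carries an overhanging steel lip. Side walls and +x end wall are 10 mm thick and rise to z = 34 mm. Between the walls: 174 mm (x = -87 to 87) by 120 mm (y = -60 to 60).
- seat (a point): Centre of the tray's cover seat, level with its ledge: tray x = 0, y = 0, z = 24 mm. The flat ledge runs all round inside the walls (26 mm wide at the ends, 24 mm along the sides; the middle is open, 19 mm deeper). The +x and side walls stand 10 mm above the ledge. The seated cover's underside lies at this height, centred within the play of the walls.
- lip_edge (a point): Middle of the lip's lower free edge: tray x = -61, y = 0, z = 40 mm. The lip covers the full width from here to x = -97: it overhangs the ledge by 26 mm, with 16 mm of height under it; top at z = 44 mm, screw heads to 46. From lip edge to +x wall is 148 mm, so the 160 mm cover goes in only tilted, about 12 degrees, its lower end first slid under the lip.
- large_cover: The cover that fits: loose plywood plate 160 x 100 x 6 mm (x, y, z), about 150 g, lying flat, with an upright wooden rib in its middle: 12 mm thick along x, 60 mm long along y, top 36 mm above the plate's underside. Grip the rib from above across its 12 mm. Origin: centre of the plate's underside; z up. Both ends are alike; either may go under the lip.
- end_a (a point): Middle of the lower edge of the large cover's -x end (x = -80, y = 0, z = 0 mm in the cover's frame).
- end_b (a point): Middle of the lower edge of the large cover's +x end (x = +80, y = 0, z = 0 mm in the cover's frame).
- small_cover: A cover for another tray, too small for this one: same make, plate 118 x 72 x 6 mm (x, y, z), rib 12 mm thick, 44 mm long, 30 mm high. Origin: centre of the plate's underside. Not to be moved.

How it is judged:
On the way:
1. one end of the large cover is under the lip while the cover is still tilted (over 2 degrees) (angle between large_cover's own z axis and vertical above 0.035 rad and ((x of end_a in the frame of tray between -0.09 and -0.066 m and z of end_a in the frame of tray between 0.02 and 0.037 m and y of end_a in the frame of tray between -0.03 and 0.03 m) or (x of end_b in the frame of tray between -0.09 and -0.066 m and z of end_b in the frame of tray between 0.02 and 0.037 m and y of end_b in the frame of tray between -0.03 and 0.03 m))), for 0.1 s.
At the end, for the whole second after the job is handed in: The large cover lies flat (within 2.5 degrees) and at rest on the tray's ledge (underside within 3 mm of the ledge), inside all four walls (centre within 11 mm along and 15 mm across the tray's centre, turned less than 11 degrees from the tray), one end under the lip, released (x of large_cover in the frame of tray between -0.011 and 0.011 m and y of large_cover in the frame of tray between -0.015 and 0.015 m and z of large_cover in the frame of tray between 0.021 and 0.027 m and angle between large_cover's own z axis and vertical below 0.045 rad and angle between the x axis of large_cover and the x axis of tray, either way round below 0.2 rad and linear speed of large_cover below 0.02 m/s); the robot touches nothing.
It fails at once if the small cover is moved more than 40 mm (distance of small_cover from where it was at the start of the episode above 0.04 m).
It also fails if it takes over 40 s, if anything falls off the work surface, if the arm or the gripper's body presses on something with over 40 N, if the wrist force passes 120 N, or if a joint passes its speed limit or range.

## Working session

There is one attempt and no reset: what is moved stays moved. The work goes in short steps, Python scripts to look and compute and a tool call to move; the robot and the scene stay as the last step left them, time stands still between calls to the robot, and variables do not carry over. Pictures are saved under pics/ and viewed, at most 10 in all, crops included, and the job is handed in when it is done.

Besides the shell and the picture viewer there is one more tool, called after "Request:" as name(argument=value, ...), one argument or row to a line, values as JSON. step_arm: Moves the arm, as the interface text tells. Its arguments: {"type":"object","properties":{"targets":{"type":"array"},"squeeze":{"type":"number"}},"required":["targets"]}

```bash
mkdir -p pics
python3 - <<'E'
from station import telemetry,cams,order,r
import cv2
s=telemetry.observe();print({k:s[k] for k in("time","tcp_pos","eef_rot","gripper_width")})
for n in("top","side"):
    cv2.imwrite(f"pics/{n}0.png",cams.snapshot(n)[:,:,::-1]); print(n,cams.calibration(n))
print(cams.calibration("wrist"),r.tcp_to_grasp)
E
```

```text
{'time': 0.0, 'tcp_pos': array([0.27703908, 0.58732109, 0.2303725 ]), 'eef_rot': array([-3.13966503e+00,  1.93963897e-05,  2.70079029e+00]), 'gripper_width': 0.08560700135737341}
top {'vertical_fov': 53.391951166036364, 'cx': 320.47233669906433, 'cy': 198.14502778703792, 'R': array([[-0.01351869, -0.99982727, -0.01275474],
       [-0.98345154,  0.01559988, -0.1804985 ],
       [ 0.18066629,  0.01010357, -0.98349256]]), 't': array([0.0134638 , 0.50450062, 0.80346603])}
side {'vertical_fov': 54.14299847254875, 'cx': 311.6274311888375, 'cy': 196.34502658732168, 'R': array([[ 0.99626695, -0.08511477, -0.01440952],
       [-0.06201131, -0.58949269, -0.80538995],
       [ 0.06005627,  0.80327694, -0.59257016]]), 't': array([-0.49970894,  0.08475169,  0.84388776])}
{'vertical_fov': 64.9511467827328, 'cx': 320.67332175384456, 'cy': 195.44969676800807, 'T_tool_cam': array([[-5.18675994e-04, -9.63884107e-01, -2.66321532e-01,
         6.63960330e-02],
       [ 9.99999865e-01, -5.03470480e-04, -1.25369996e-04,
         9.60934320e-04],
       [-1.32428832e-05, -2.66321561e-01,  9.63884239e-01,
        -1.42612773e-01],
       [ 0.00000000e+00,  0.00000000e+00,  0.00000000e+00,
         1.00000000e+00]])} 0.0187
```

View pics/top0.png

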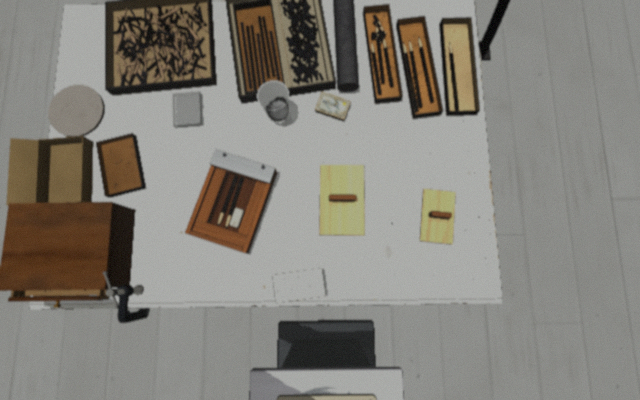

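View pics/side0.png

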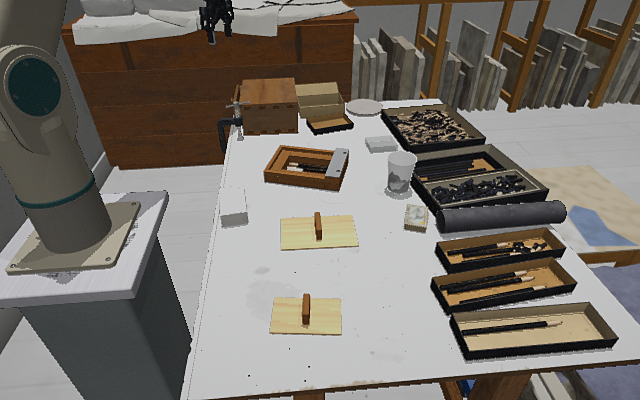

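The top view shows the large cover around (342,200) with its rib at (342,198). The tray is around (232,200), lip on its far side at (245,160), and the small cover is at (438,215). I'll enlarge this area for corner readings.

Run:
```python
import cv2
i=cv2.imread("pics/top0.png")[140:265,180:380]
cv2.imwrite("pics/top0c.png",cv2.resize(i,None,fx=4,fy=4,interpolation=cv2.INTER_CUBIC))
```

```text
(no output)
```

View pics/top0c.png

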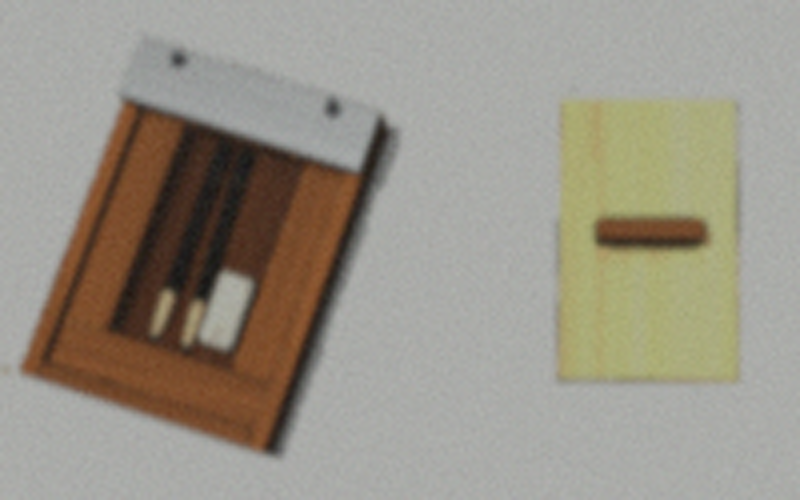

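In the crop, the cover's plate corners are at (560,101), (738,102), (738,381) and (558,381), and the rib top is at (596–706, 217–240). The lip corners are at (145,36), (383,113), (360,170) and (122,95), with the near wall corners at (22,372) and (270,453). Next I fit both poses.

```bash
cat > h.py <<'E'
import numpy as np
from scipy.spatial.transform import Rotation as Ro
from scipy.optimize import least_squares
from station import telemetry,cams,order,r
def K(c): 
    f=200/np.tan(np.radians(c["vertical_fov"]/2)); return f
def proj(c,X,R=None,t=None):
    R=c["R"] if R is None else R; t=c["t"] if t is None else t
    p=X@R.T+t; return p[:,:2]/p[:,2:]*K(c)+[c["cx"],c["cy"]]
def wristRt(s):
    c=cams.calibration("wrist"); T=np.eye(4); T[:3,:3]=Ro.from_euler("xyz",s["eef_rot"]).as_matrix(); T[:3,3]=s["tcp_pos"]
    M=np.linalg.inv(T@c["T_tool_cam"]); return c,M[:3,:3],M[:3,3]
def fit(c,P,px,g,R=None,t=None):
    P=np.array(P)/1e3
    def w(v): return np.c_[P[:,:2]@np.array([[np.cos(v[2]),np.sin(v[2])],[-np.sin(v[2]),np.cos(v[2])]])+v[:2],P[:,2]]
    o=least_squares(lambda v:(proj(c,w(v),R,t)-px).ravel(),g)
    return o.x,np.abs(o.fun).max()
def togo(pos,rpy):
    "shift (cm) and rotvec in tool axes from measured pose"
    s=telemetry.observe(); R=Ro.from_euler("xyz",s["eef_rot"]); G=Ro.from_euler("xyz",rpy)
    return (R.inv().apply(np.array(pos)-s["tcp_pos"])*100).round(2),(R.inv()*G).as_rotvec().round(4)
E
python3 - <<'E'
from h import *
c=cams.calibration("top")
f=lambda a:(np.array(a)+.5)/4-.5+[180,140]
print("tray",fit(c,[(-97,-70,44),(-97,70,44),(-61,70,44),(-61,-70,44),(97,-70,34),(97,70,34)],f([(145,36),(383,113),(360,170),(122,95),(22,372),(270,453)]),[.5,.2,3.]))
v,e=fit(c,[(-80,-50,6),(-80,50,6),(80,50,6),(80,-50,6)],f([(560,101),(738,102),(738,381),(558,381)]),[.5,-.05,3.1]);print("cover",v,e)
print("rib",fit(c,[(-6,-30,36),(-6,30,36),(6,30,36),(6,-30,36)],f([(596,217),(706,219),(706,237),(596,240)]),v))
s=telemetry.observe();print(s["time"],Ro.from_euler("xyz",s["eef_rot"]).as_matrix().round(3))
for y in (0,): print(togo([v[0],v[1],.15],[np.pi,0,v[2]-np.pi/2]),togo([v[0],v[1],.15],[np.pi,0,v[2]+np.pi/2]))
E
```

```text
tray (array([0.50552295, 0.19970933, 2.81728561]), np.float64(0.754882311270535))
cover [ 0.50848633 -0.041012    3.11711292] 0.5060729081189379
rib (array([ 0.50894238, -0.04120708,  3.1299646 ]), np.float64(0.4825477861411116))
0.1 [[-0.904  0.427 -0.001]
 [ 0.427  0.904 -0.002]
 [ 0.    -0.002 -1.   ]]
(array([-47.74, -46.95,   8.13]), array([-1.5000e-03,  1.0000e-03,  1.1545e+00])) (array([-47.74, -46.95,   8.13]), array([-1.1000e-03, -1.7000e-03, -1.9871e+00]))
```

Request:
step_arm(
  targets=[
    [0,0,-4,0,0,0,6],
    [-47.7,-47,-4,0,0,1.155,6],
    [-47.7,-47,-4,0,0,1.155,6],
    [-47.7,-47,-4,0,0,1.155,6],
    [-47.7,-47,-4,0,0,1.155,6],
  ],
)

```text
time: 0.52
tcp_pos: [0.3349, 0.4294, 0.2711]
eef_rot: [-3.141, 0.0, 2.195]
ft_force: [0.7, 0.2, -0.1]
gripper_width: 0.0602
grasp_force: 0.0
```

```bash
python3 -c "
from h import *
print(togo([.5085,-.041,.20],[np.pi,0,1.55]))"
```

```text
(array([-48.31, -13.41,   7.12]), array([-3.000e-04,  2.000e-04,  6.451e-01]))
```

Request:
step_arm(
  targets=[
    [-48.3,-13.4,7,0,0,0.645,6],
    [-48.3,-13.4,7,0,0,0.645,6],
    [-48.3,-13.4,7,0,0,0.645,6],
    [-48.3,-13.4,7,0,0,0.645,6],
    [-48.3,-13.4,7,0,0,0.645,6],
  ],
)

```text
time: 0.93
tcp_pos: [0.4074, 0.2364, 0.2423]
eef_rot: [-3.141, -0.0, 1.57]
ft_force: [0.7, 0.1, 0.0]
gripper_width: 0.0599
grasp_force: 0.0
```

```bash
python3 -c "
from h import *
print(togo([.5085,-.041,.15],[np.pi,0,1.55]))"
```

```text
(array([-27.73,  10.14,   9.22]), array([-0.0001, -0.0001,  0.02  ]))
```

Request:
step_arm(
  targets=[
    [-27.7,10.1,9.2,0,0,0.02,6],
    [-27.7,10.1,9.2,0,0,0.02,6],
    [-27.7,10.1,9.2,0,0,0.02,6],
    [-27.7,10.1,9.2,0,0,0.02,6],
    [-27.7,10.1,9.2,0,0,0.02,6],
  ],
)

```text
time: 1.35
tcp_pos: [0.4765, 0.0501, 0.1797]
eef_rot: [-3.141, -0.0, 1.556]
ft_force: [1.0, 1.2, -0.1]
gripper_width: 0.0603
grasp_force: 0.0
```

```bash
python3 -c "
from h import *
print(togo([.5085,-.041,.15],[np.pi,0,1.55]))"
```

```text
(array([-9.06,  3.33,  2.97]), array([-0.0004, -0.0001,  0.0063]))
```

Request:
step_arm(
  targets=[
    [-9.1,3.3,3,0,0,0.006,6],
    [-9.1,3.3,3,0,0,0.006,6],
    [-9.1,3.3,3,0,0,0.006,6],
    [-9.1,3.3,3,0,0,0.006,6],
    [-9.1,3.3,3,0,0,0.006,6],
  ],
)

```text
time: 1.77
tcp_pos: [0.5075, -0.0409, 0.1498]
eef_rot: [-3.14, 0.0, 1.547]
ft_force: [-0.5, 0.4, -0.5]
gripper_width: 0.0602
grasp_force: 0.0
```

Run:
```python
from h import *
import cv2
print(togo([.5085,-.041,.15],[np.pi,0,1.55]))
s=telemetry.observe(); cv2.imwrite("pics/w1.png",cams.snapshot("wrist")[:,:,::-1])
c,R,t=wristRt(s)
print(s["tcp_pos"],proj(c,np.array([[.5085-.08,-.041-.05,.006],[.5085+.08,-.041-.05,.006],[.5085-.08,-.041+.05,.006],[.5085+.08,-.041+.05,.006],[.5085,-.041,.036]]),R,t).round())
```

```text
(array([-0.01,  0.1 , -0.02]), array([-0.0016,  0.0001, -0.0031]))
[ 0.50753194 -0.04085325  0.14978397] [[240. 236.]
 [404. 232.]
 [230. 132.]
 [409. 127.]
 [321. 192.]]
```

View pics/w1.png

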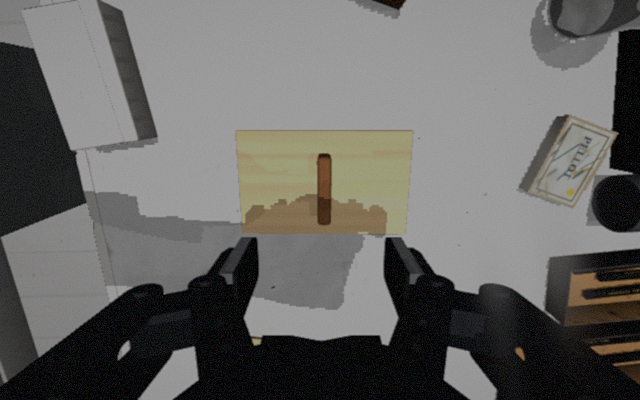

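The wrist view shows the plate corners at (236,131), (412,130), (407,234) and (243,235), with the rib top spanning (317–330, 153) to (318–331, 224). I refit from these.

Run:
```python
from h import *
s=telemetry.observe(); c,R,t=wristRt(s)
v,e=fit(c,[(80,50,6),(-80,50,6),(-80,-50,6),(80,-50,6)],np.array([(243,235),(407,234),(412,130),(236,131)])[[0,1,2,3]],[.5085,-.041,3.12],R,t)
print(v,e); 
print(togo([*v[:2],.06],[np.pi,0,v[2]-np.pi/2]),togo([*v[:2],.0095],[np.pi,0,v[2]-np.pi/2]))
```

```text
[ 0.51207074 -0.0402738   3.12782867] 1.569858209703625
(array([-0.1 ,  0.47,  9.01]), array([-0.0014, -0.0007, -0.0075])) (array([-0.11,  0.48, 14.06]), array([-0.0014, -0.0007, -0.0075]))
```

Request:
step_arm(
  targets=[
    [-0.1,0.4,4,0,0,-0.007,5],
    [-0.1,0.4,8,0,0,-0.007,5],
    [-0.1,0.4,11,0,0,-0.007,5],
    [-0.1,0.4,13,0,0,-0.007,5],
    [-0.1,0.4,14,0,0,-0.007,5],
  ],
)

```text
time: 2.23
tcp_pos: [0.5103, -0.0383, 0.0082]
eef_rot: [-3.138, -0.002, 1.56]
ft_force: [0.9, -0.4, 0.1]
gripper_width: 0.0498
grasp_force: 0.0
```

Request:
step_arm(
  targets=[
    [0,0,0,0,0,0,5],
    [0,0,0,0,0,0,0.6],
    [0,0,0,0,0,0,0.6],
    [0,0,0,0,0,0,0.6],
    [0,0,0,0,0,0,0.6],
  ],
  squeeze=60,
)

```text
time: 2.65
tcp_pos: [0.5129, -0.0405, 0.0121]
eef_rot: [3.139, -0.0, 1.557]
ft_force: [-0.6, -0.4, 7.1]
gripper_width: 0.011
grasp_force: 60.1
```

Request:
step_arm(
  targets=[
    [0,0,0,0,0,0,0.6],
    [0,0,0,0,0,0,0.6],
    [0,0,0,0,0,0,0.6],
    [0,0,0,0,0,0,0.6],
  ],
)

```text
time: 2.98
tcp_pos: [0.5129, -0.0405, 0.0121]
eef_rot: [3.139, -0.0, 1.557]
ft_force: [-1.1, 0.7, 8.0]
gripper_width: 0.0107
grasp_force: 60.0
```

Request:
step_arm(
  targets=[
    [0,0,-3,0,0,0,0.6],
    [0,0,-6,0,0,0,0.6],
    [0,0,-9,0,0,0,0.6],
    [3,0,-12,0,0,0.06,0.6],
    [6,0,-15,0,0,0.12,0.6],
  ],
)

```text
time: 3.4
tcp_pos: [0.5128, 0.0167, 0.1617]
eef_rot: [3.14, -0.0, 1.429]
ft_force: [1.1, 1.3, -1.8]
gripper_width: 0.0109
grasp_force: 58.9
```

Request:
step_arm(
  targets=[
    [2,0,-3,0,0,0.08,0.6],
    [3,0,-4,0,0,0.16,0.6],
    [3,0,-4,0,0,0.19,0.6],
    [3,0,-4,0,0,0.19,0.6],
    [3,0,-4,0,0,0.19,0.6],
  ],
)

```text
time: 3.82
tcp_pos: [0.5157, 0.0468, 0.1987]
eef_rot: [-3.14, 0.001, 1.248]
ft_force: [-0.1, -0.9, -1.9]
gripper_width: 0.011
grasp_force: 59.0
```

Run:
```python
from h import *
import cv2
s=telemetry.observe(); cv2.imwrite("pics/w2.png",cams.snapshot("wrist")[:,:,::-1])
print(s["time"],s["tcp_pos"],s["eef_rot"],s["ft_force"],s["wrist_torque"],s["grasp_force"])
```

```text
3.8167 [0.51568606 0.04679329 0.19865292] [-3.14016708e+00  1.35627813e-03  1.24754377e+00] [-0.14683035 -0.85632557 -1.87835007] [ 0.02980982  0.05079588 -0.01230203] 59.02437686920166
```

View pics/w2.png

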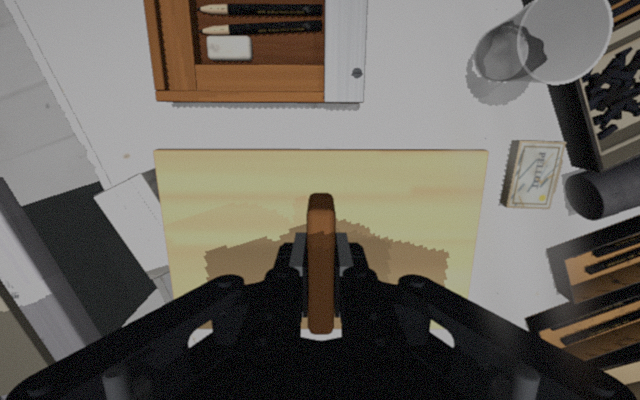

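The cover is held firmly and sits parallel to the tray, with plate corners at (155,150) and (487,150). The tray's side edge runs at row ~95 and the lip corner is at (364,102). I'll enlarge to read the tray corners.

Run:
```python
import cv2
i=cv2.imread("pics/w2.png")[0:160,130:390]
cv2.imwrite("pics/w2c.png",cv2.resize(i,None,fx=3,fy=3,interpolation=cv2.INTER_CUBIC))
```

```text
(no output)
```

View pics/w2c.png

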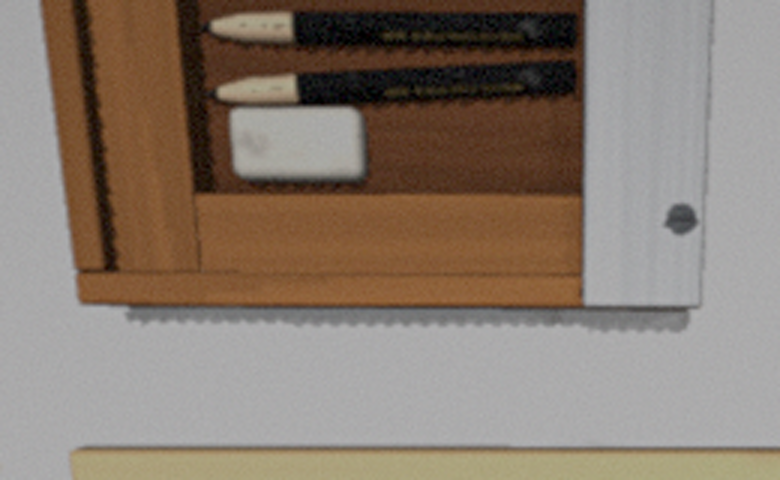

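The enlarged crop gives the wall's outer corner at (79,301), the inner wall corner at (108,270), and the lip corners at (700,305) and (583,304). The lip's far edge passes through (712,0) and its free edge through (583,0). I now fit the tray and the held cover.

```bash
cat >> h.py <<'E'
def tcp_goal(tray,cx,cz,th,off,cy=0):
    "tcp pose putting cover origin at tray (cx,cy,cz), -x end down by th; off = cover origin in tool coords"
    G=Ro.from_euler("z",tray[2]-np.pi/2)*Ro.from_euler("x",np.pi)*Ro.from_euler("x",th)
    p=np.array([tray[0],tray[1],0])+Ro.from_euler("z",tray[2]).apply([cx,cy,cz])
    return p-G.apply(off),G.as_euler("xyz")
E
python3 - <<'E'
from h import *
s=telemetry.observe(); c,R,t=wristRt(s)
f=lambda a:(np.array(a)+.5)/3-.5+[130,0]
v,e=fit(c,[(97,70,34),(87,60,34),(-97,70,44),(-61,70,44)],f([(79,301),(108,270),(700,305),(583,304)]),[.509,.2,2.82],R,t)
print("tray",v,e)
# held cover: origin in tool coords (ox,oy,oz), plate edge corners tool x=+50, top face
Rt=Ro.from_euler("xyz",s["eef_rot"])
def res(o):
    P=np.array([[.05,-.08,-.006],[.05,.08,-.006]])+o
    return (proj(c,Rt.apply(P)+s["tcp_pos"],R,t)-np.array([(155,149.5),(487,149.5)])).ravel()
o=least_squares(res,[0,0,.012]);print("cover in tool",o.x,np.abs(o.fun).max())
for g in((.04,.10,0),(.04,.08,.175)): print(togo(*tcp_goal([.507,.2,2.817],*g,[0,0,.012])))
E
```

```text
tray [0.50824702 0.20178143 2.81175691] 1.1351318637848635
cover in tool [-0.00079646  0.00121293  0.01525828] 0.0948229651629049
(array([14.29, -9.69,  8.63]), array([-0.002 ,  0.0016,  0.0003]))
(array([14.3 , -9.48, 10.65]), array([0.173 , 0.0017, 0.0002]))
```

Request:
step_arm(
  targets=[
    [4,-2.5,0,0,0,0,0.6],
    [7.2,-5,1,0,0,0,0.6],
    [10,-7,3,0.06,0,0,0.6],
    [12.5,-9,5,0.12,0,0,0.6],
    [14.3,-9.6,7,0.175,0,0,0.6],
  ],
)

```text
time: 4.28
tcp_pos: [0.4676, 0.2175, 0.1276]
eef_rot: [-2.958, -0.0, 1.251]
ft_force: [-0.3, 0.6, -1.9]
gripper_width: 0.0105
grasp_force: 59.0
```

Request:
step_arm(
  targets=[
    [0,0,0,0,0,0,0.6],
    [0,0,0,0,0,0,0.6],
  ],
)

```text
time: 4.45
tcp_pos: [0.4707, 0.2125, 0.1269]
eef_rot: [-2.964, 0.004, 1.247]
ft_force: [-0.1, 0.1, -1.7]
gripper_width: 0.0106
grasp_force: 59.0
```

Run:
```python
from h import *
for g in((.03,.041,.175),(0.005,.041,.175),(0,.041,.175)): print(togo(*tcp_goal([.508,.2015,2.813],*g,[0,.001,.0125])))
```

```text
(array([0.19, 2.29, 7.05]), array([-0.0028,  0.0044,  0.0039]))
(array([0.18, 4.75, 6.6 ]), array([-0.0028,  0.0044,  0.0039]))
(array([0.17, 5.24, 6.52]), array([-0.0028,  0.0044,  0.0039]))
```

Request:
step_arm(
  targets=[
    [0.2,0.8,2.4,0,0.004,0.004,0.6],
    [0.2,1.5,4.6,0,0.004,0.004,0.6],
    [0.2,2.0,6.2,-0.003,0.004,0.004,0.6],
    [0.2,2.3,7,-0.003,0.004,0.004,0.6],
    [0.2,2.3,7,-0.003,0.004,0.004,0.6],
  ],
)

```text
time: 4.87
tcp_pos: [0.4815, 0.2101, 0.0554]
eef_rot: [-2.969, -0.001, 1.24]
ft_force: [0.4, -0.2, -1.7]
gripper_width: 0.0105
grasp_force: 59.2
```

Run:
```python
from h import *
import cv2
for g in((.03,.041,.175),(0.0,.041,.175),): print(togo(*tcp_goal([.508,.2015,2.813],*g,[0,.001,.0125])))
print(telemetry.observe()["ft_force"])
i=cams.snapshot("side")[120:220,230:390,::-1]
cv2.imwrite("pics/s3.png",cv2.resize(i,None,fx=5,fy=5,interpolation=cv2.INTER_CUBIC))
```

```text
(array([ 0.04, -0.06,  0.21]), array([ 0.0019, -0.0011, -0.0024]))
(array([ 0.05,  2.89, -0.31]), array([ 0.0019, -0.0011, -0.0024]))
[ 0.44449309 -0.18603173 -1.73667942]
```

View pics/s3.png

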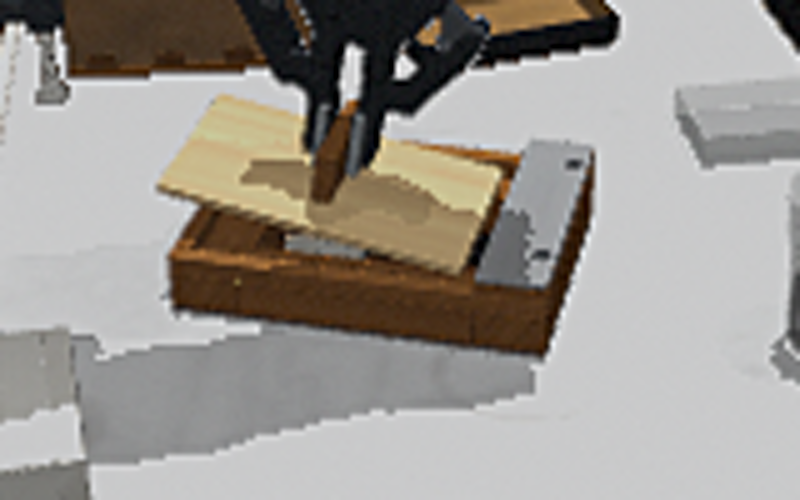

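The far end of the cover, from (500,165) to (460,272), sits just short of the lip edge and below it. Time to slide it in.

Request:
step_arm(
  targets=[
    [0,0.6,0.1,0,0,0,0.6],
    [0,1.2,0,0,0,0,0.6],
    [0,1.8,-0.1,0,0,0,0.6],
    [0,2.4,-0.2,0,0,0,0.6],
    [0,2.8,-0.3,0,0,0,0.6],
  ],
)

```text
time: 5.33
tcp_pos: [0.5101, 0.2031, 0.0551]
eef_rot: [-2.971, -0.004, 1.242]
ft_force: [-0.8, -0.1, -2.0]
gripper_width: 0.0108
grasp_force: 59.2
```

Request:
step_arm(
  targets=[
    [0,0,0,0,0,0,0.6],
    [0,0,0,0,0,0,0.6],
  ],
)

```text
time: 5.5
tcp_pos: [0.5087, 0.2034, 0.0547]
eef_rot: [-2.97, -0.003, 1.242]
ft_force: [-0.6, -0.9, -1.7]
gripper_width: 0.0111
grasp_force: 59.2
```

Run:
```python
from h import *
import cv2
T=[.508,.2015,2.813]
for g in((0.0,.041,.175),(0,.034,.12),(0,.0295,.06),(0,.025,0)): print(togo(*tcp_goal(T,*g,[0,.001,.0125])))
print(telemetry.observe()["ft_force"])
i=cams.snapshot("side")[120:220,230:390,::-1]
cv2.imwrite("pics/s4.png",cv2.resize(i,None,fx=5,fy=5,interpolation=cv2.INTER_CUBIC))
```

```text
(array([-0.2 ,  0.13,  0.1 ]), array([ 0.003 , -0.0033,  0.0003]))
(array([-0.2 ,  0.18,  0.79]), array([-0.052 , -0.0033,  0.0002]))
(array([-0.2 ,  0.18,  1.25]), array([-1.12e-01, -3.30e-03,  1.00e-04]))
(array([-0.2 ,  0.19,  1.71]), array([-0.172 , -0.0033,  0.    ]))
[-0.61943151 -0.92213131 -1.66931347]
```

View pics/s4.png

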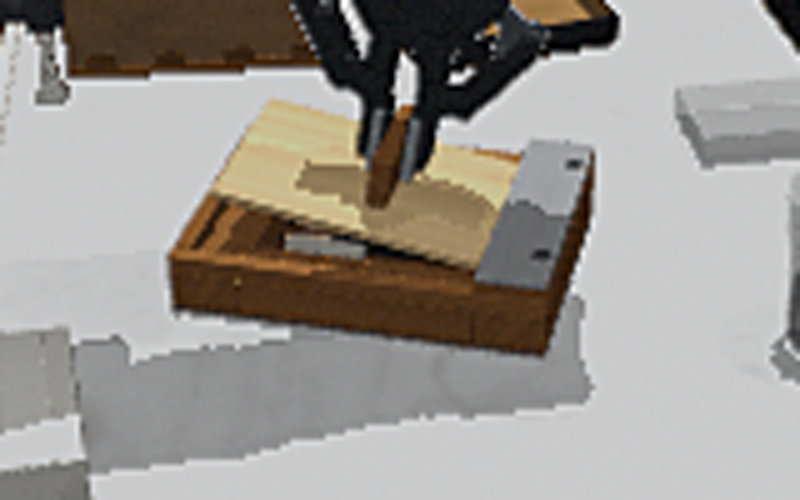

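The far end is under the lip, still tilted, with no contact force. Now I level it.

Request:
step_arm(
  targets=[
    [-0.2,0.1,0.35,-0.03,0,0,0.6],
    [-0.2,0.2,0.6,-0.06,0,0,0.6],
    [-0.2,0.2,0.9,-0.1,0,0,0.6],
    [-0.2,0.2,1.2,-0.14,0,0,0.6],
    [-0.2,0.2,1.5,-0.172,-0.003,0,0.6],
  ],
)

```text
time: 5.97
tcp_pos: [0.5063, 0.2021, 0.0394]
eef_rot: [3.141, -0.0, 1.243]
ft_force: [-0.7, 0.0, -1.7]
gripper_width: 0.0109
grasp_force: 59.2
```

Request:
step_arm(
  targets=[
    [0,0,0.1,0,0,0,0.6],
    [0,0,0.2,0,0,0,0.6],
    [0,0,0.2,0,0,0,0.6],
  ],
)

```text
time: 6.22
tcp_pos: [0.5076, 0.2018, 0.0375]
eef_rot: [-3.141, -0.0, 1.242]
ft_force: [0.7, 0.4, -1.9]
gripper_width: 0.0109
grasp_force: 59.1
```

Run:
```python
from h import *
import cv2
T=[.508,.2015,2.813]
print(togo(*tcp_goal(T,0,.024,0,[0,.001,.0125])))
print(telemetry.observe()["ft_force"])
i=cams.snapshot("side")[120:220,230:390,::-1]
cv2.imwrite("pics/s5.png",cv2.resize(i,None,fx=5,fy=5,interpolation=cv2.INTER_CUBIC))
```

```text
(array([-0.02, -0.05,  0.1 ]), array([-0.0004, -0.0004,  0.0002]))
[ 0.70373923  0.43477703 -1.85808177]
```

View pics/s5.png

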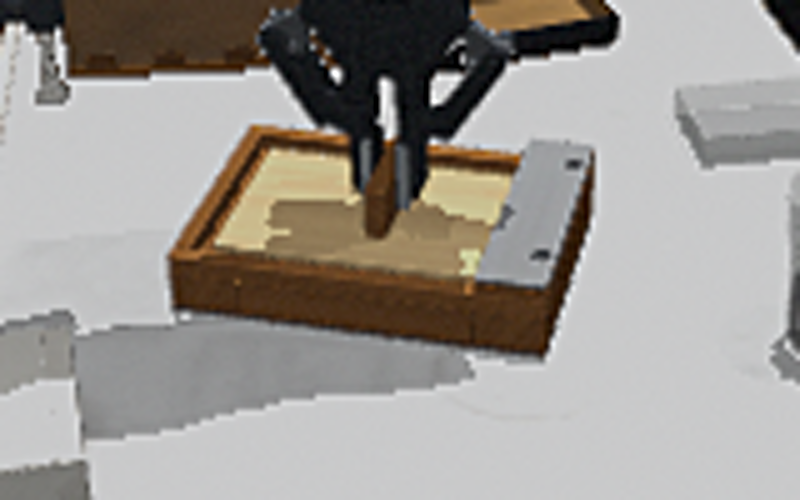

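The cover is level inside all four walls, with a gap to the near wall and its far end under the lip. I lower the last 1–2 mm until it touches.

Request:
step_arm(
  targets=[
    [0,0,0.05,0,0,0,0.6],
    [0,0,0.12,0,0,0,0.6],
    [0,0,0.18,0,0,0,0.6],
    [0,0,0.18,0,0,0,0.6],
  ],
)

```text
time: 6.6
tcp_pos: [0.5079, 0.2015, 0.0361]
eef_rot: [3.141, -0.001, 1.242]
ft_force: [-0.9, -0.8, 3.1]
gripper_width: 0.0107
grasp_force: 59.8
```

Contact: the wrist force rose to about +5 N. Next I release with a small opening, since the lip is close, and rise.

Request:
step_arm(
  targets=[
    [0,0,0,0,0,0,3],
    [0,0,0,0,0,0,3],
    [0,0,0,0,0,0,3],
    [0,0,-0.5,0,0,0,3],
    [0,0,-2,0,0,0,3],
  ],
)

```text
time: 7.02
tcp_pos: [0.5059, 0.2015, 0.0545]
eef_rot: [-3.139, 0.002, 1.242]
ft_force: [-0.8, 1.3, 0.0]
gripper_width: 0.0303
grasp_force: 0.0
```

Request:
step_arm(
  targets=[
    [0,0,-3,0,0,0,3],
    [0,0,-7,0,0,0,3],
    [0,0,-11,0,0,0,3],
    [0,0,-12,0,0,0,3],
    [0,0,-12,0,0,0,3],
  ],
)

```text
time: 7.43
tcp_pos: [0.5096, 0.2025, 0.1793]
eef_rot: [3.136, -0.005, 1.243]
ft_force: [-0.2, -0.1, -0.8]
gripper_width: 0.0301
grasp_force: 0.0
```

Run:
```python
from h import *
import cv2
s=telemetry.observe();print(s["time"],s["tcp_pos"],s["ft_force"])
i=cams.snapshot("side")[120:220,230:390,::-1]
cv2.imwrite("pics/s6.png",cv2.resize(i,None,fx=5,fy=5,interpolation=cv2.INTER_CUBIC))
```

```text
7.4333 [0.50958182 0.20253697 0.17933832] [-0.15146837 -0.05081817 -0.78965496]
```

View pics/s6.png

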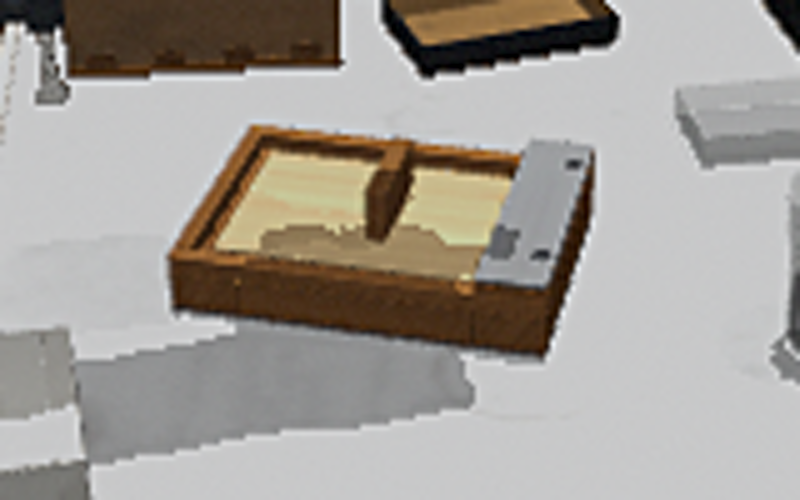

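The cover lies flat within the walls, its end under the lip, and the gripper is clear above it.

```bash
python3 -c "
from station import order
print(order.finish_job())"
```

```text
the job is handed in; nothing more can be done
None
```

The large cover is on the tray, lying flat on the ledge with one end under the lip and the gripper clear, and the job was handed in at about 7.5 s; the small cover was not touched, and no verdict came back.

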